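# Split a bead sample: fill the hopper, flip the catch, hold the gate open

### The arm

A 7-joint arm with a two-finger parallel gripper is mounted at the origin on a cart in front of the work surface, level with it; the furniture and walls round the work are solid. World frame = base frame: x ahead of the robot, y to its left, z up, the work surface at z = 0. Lengths are in m, angles in rad, forces in N, time in s.
With the tool pointing down it reaches from about 0.425 to 0.95 m from the base axis. Payload 4.7 kg.
Tool frame: the origin (TCP) lies midway between the tips of the shut fingers; the grasp point (between the pads) lies 19 mm behind it; z points along the fingers, y is the line along which they close (so a half turn about z gives the same grasp; the last joint's range is limited). The gripper opens to 87 mm and grips with 3 to 60 N. Pads are 19 mm wide; open, the fingers measure 117 mm over their backs; the gripper's body (75 mm by 190 mm) begins 51 mm behind the grasp point.
Start: joints at [1.319, 0.469, -0.049, 1.532, 0.024, 1.141, -0.082], TCP at [0.149, -0.658, 0.223] pointing down, gripper open.
Joint ranges: [-2.59, 2.59], [-0.33, 1.99], [-1.39, 1.29], [0.1, 2.45], [-1.04, 4.18], [0.21, 1.99], [-2.66, 2.66]. Speed limits (rad/s): [2.57, 2.57, 3.14, 3.14, 3.14, 3.14, 3.14].

### API

Orientations are given as a 3x3 rotation matrix whose columns are the frame's x, y, z axes.
In Python, from bench import ctrl gives the robot as it stands. Calls block until the motion is done:
- ctrl.movep(position, orientation): joint-space move of the TCP to a pose.
- ctrl.move_straight(position, rot=None, vel=0.15, threshold=None): straight line of the TCP; rot=None keeps the orientation; vel is the mean speed in m/s. With threshold (N) it stops when the force on the tool has changed by that much, and returns True; else False.
- ctrl.set_joints(angles): joint-space move.
- ctrl.move_gripper(opening, force=None): finger opening in m; force is the grip in N (None keeps the last); returns when the fingers have stopped.
- ctrl.pause(seconds).
- ctrl.ik(position, orientation): joint angles nearest the present ones, or None.
- ctrl.get_obs(): the state.
- ctrl.read_camera(name): name is "scene" or "top"; returns the picture (480x640x3 uint8, red, green, blue); there is no depth.
- ctrl.camera_model(name): a dict with "K" (3x3 intrinsics, pixels), "eye" and "orientation" of the camera in the world. Camera axes: x right, y up, looking along -z (the intrinsics and any distortion apply to the point x, -y, -z); pixel columns grow to the right and rows downward; lengths in m; the calibration is good to about 2 mm. A picture is of the moment at which its call begins. camera_model takes no time and is no camera call.
A pose or a line that the arm cannot do raises ctrl.MotionError and nothing moves.
- ctrl.hand_in(): hands the job in; it is judged then, once.
Trained networks look in the newest picture that a camera, given by its name, has taken for a name from the list of things; names that differ only in an ending like _2 or _b are one class to them, and where a whole thing is asked for, a point or a joint stands for the part that bears it (a point fixed in the world has none). Each returns a list of dicts, best first, with "score" (0 to 1); they miss things now and then, are a little off and sometimes report something else, mostly with a low value. They report only what shows in the picture. A call takes as long as a camera call.
- ctrl.cut_out(camera, thing): "pixels" (480x640 bool, what is visible of it) and "box" ([left, top, right, bottom] in pixels, round what is visible of it).
The state is a dict: "clock": time; "q": joint angles; "qd": joint speeds; "joint_efforts": joint torques, N m; "eef_pos": TCP position; "tool_rot": TCP orientation; "wrist_force": force on the tool from outside, world axes, zero at the start; "wrist_torque": the same for the moment, N m; "gripper_width": finger opening in m; "finger_force": force on a finger pad.
Only numpy, scipy, OpenCV 4.12 (cv2) and the standard library are available. Lean on these libraries where they do the work, as an engineer would, in place of code of your own. Each camera call takes 0.05 s, during which the arm holds its last target. There are 200 camera calls.

### The job

Pour all eight ceramic beads from the scoop into the splitter's hopper while the gate is still locked shut, and set the empty scoop back down upright on the bench. Then flip the yellow safety catch up and over out of the lever's way, pull the red gate lever toward the front as far as it goes, so that the beads run through the chutes into the two pans. The gate springs shut, so finish while still holding the lever at its stop; spill no bead and leave the other things on the bench where they are.

Things in the scene. Friction and masses are not known exactly. Their poses are not given: they have to be found in the camera images.
- splitter: fixed bench sample splitter, white, blue and metal, housing 150 deep (x), 150 wide (y), 190 mm high: hopper on top, chutes inside, two open pans (112 x 134 mm, rims 38 mm up) sticking out under front and rear. Origin on the bench under its middle; x points to its rear, y to its left, z up. Lever and catch are at its right-hand end, outer face y = -74 mm. Its yaw varies
- hopper_mouth (a point): centre of the hopper's open mouth, level with its rim, 190 mm above the bench; mouth 120 mm (splitter x) by 140 mm (splitter y), hopper 57 mm deep, narrowing to a 37 x 137 mm floor, which is the gate flap
- gate (a joint): angle of the gate lever (arm, shaft and gate flap are one part): 0 = gate shut, lever leaning 0.42 rad to the rear; grows as the handle is pulled toward the splitter's front (-x), to 1.1 at the stop, leaning 0.68 rad to the front. A spring pulls it shut: about 2 N at the handle at first, 5 N at the stop. The catch, while down, blocks it below 0.1
- lever_handle (a point): middle of the lever's red handle, a round bar 14 mm thick, 56 mm long, parallel to the splitter's y, sticking out to the right of the lever arm, which is 35 mm left of this point. It moves on an arc of 115 mm radius about lever_axis in the splitter's x-z plane; at joint 0 it is 47 mm to the rear of and 105 mm above lever_axis
- lever_axis (a point): point on the axis of the lever's shaft (parallel to the splitter's y), 133 mm above the bench, in line with the middle of the handle
- catch (a joint): angle of the yellow safety catch: 0 = lying level across the front of the lever arm, blocking it; grows as its outer end is flipped up and over toward the hopper: 1.57 upright, 1.75 at its stop. Its hinge is stiff and it stays where it is put (about 1 N at the rod)
- catch_rod (a point): grip point on the catch's yellow finger rod, a round bar 10 mm thick parallel to the splitter's x; from here it reaches 19 mm to its free front end and 38 mm to the rear, to the bar. It turns at 47 mm radius about catch_hinge; at joint 0 it is 53 mm to the right of the housing's end face, 182 mm above the bench; flipped, it is above the hopper's rim. The lever arm is 45 mm to the rear
- catch_hinge (a point): point on the catch's hinge axis (parallel to the splitter's x), straight to the left of catch_rod when the catch lies down; 182 mm above the bench
- scoop: loose metal sample scoop, 0.17 kg: a pan 74 x 66 mm with sides 45 mm high and walls of 3 mm, whose front floor rises as a ramp of 23 degrees to an open pouring lip; black handle at the back. Origin under the middle of its flat floor, x axis toward the lip, z up
- scoop_handle (a point): middle of the scoop's straight black handle, 84 mm behind the scoop's origin, 40 mm above its underside: a bar 14 mm wide, 18 mm high, 78 mm long along the scoop's x
- scoop_lip (a point): middle of the scoop's pouring lip (60 mm wide inside), 77 mm in front of the scoop's origin, 20 mm above its underside
- timer: bystander: white bench timer, 62 x 66 x 20 mm; origin under its middle
- petri_dish: bystander: petri dish, 61 mm across, 15 mm high; origin under its middle
- small_bottle: bystander: small white bottle with a yellow cap, 40 mm across, 75 mm high; origin under its middle
- bead_0: one of the eight loose off-white ceramic beads, a ball of 15 mm, 10 g; origin at its centre. They start in the scoop
- bead_1: one of the eight loose off-white ceramic beads, a ball of 15 mm, 10 g; origin at its centre. They start in the scoop
- bead_2: one of the eight loose off-white ceramic beads, a ball of 15 mm, 10 g; origin at its centre. They start in the scoop
- bead_3: one of the eight loose off-white ceramic beads, a ball of 15 mm, 10 g; origin at its centre. They start in the scoop
- bead_4: one of the eight loose off-white ceramic beads, a ball of 15 mm, 10 g; origin at its centre. They start in the scoop
- bead_5: one of the eight loose off-white ceramic beads, a ball of 15 mm, 10 g; origin at its centre. They start in the scoop
- bead_6: one of the eight loose off-white ceramic beads, a ball of 15 mm, 10 g; origin at its centre. They start in the scoop
- bead_7: one of the eight loose off-white ceramic beads, a ball of 15 mm, 10 g; origin at its centre. They start in the scoop

How it is judged:
By the outcome, as a careful person would: the job done as asked, in the order asked, and still so for the second after the job is handed in, while the arm keeps its last pose, push and grip.
It also fails if it takes over 72 s, if anything falls off the work surface, if the arm or the gripper's body presses on something with over 40 N, if the wrist force passes 120 N, or if a joint passes its speed limit or range.

## Working session

There is one attempt and no reset: what is moved stays moved. The work goes in short steps, each a Python script; the robot and the scene stay as the last script left them, time stands still between calls to the robot, and variables do not carry over. Pictures are saved under pics/ and viewed, at most 10 in all, crops included, and the job is handed in when it is done.

```bash
ls; mkdir -p pics; python3 - <<'E'
from bench import ctrl
import cv2, numpy as np
for n in ("scene","top"):
    im=ctrl.read_camera(n); cv2.imwrite(f"pics/{n}0.png",im[:,:,::-1])
    m=ctrl.camera_model(n); print(n,{k:(np.round(v,4).tolist() if not isinstance(v,str) else v) for k,v in m.items()})
    for t in ["splitter","scoop","scoop_handle","lever_handle","catch_rod","timer","petri_dish","small_bottle"]:
        for d in ctrl.cut_out(n,t)[:2]:
            print(t,round(d["score"],2),d["box"],int(d["pixels"].sum()), np.round(np.argwhere(d["pixels"]).mean(0)[::-1],1))
print(ctrl.get_obs()["clock"])
E
```

```text
bench.py
pics
scene {'K': [[459.0452, 0.0, 315.0164], [0.0, 459.0452, 238.5328], [0.0, 0.0, 1.0]], 'eye': [0.2529, -0.8134, 0.9431], 'orientation': [[0.9085, 0.3059, -0.2845], [-0.4177, 0.6484, -0.6365], [-0.0102, 0.6972, 0.7168]]}
splitter 0.8 [226.6, 143.9, 313.9, 237.3] 5846 [269.9 193.8]
scoop 0.76 [264.6, 301.1, 349.4, 336.2] 1472 [319.2 318.1]
scoop_handle 0.84 [265.4, 304.6, 347.3, 333.8] 1785 [317.2 317.5]
lever_handle 0.94 [263.5, 163.4, 307.2, 203.4] 397 [283.1 175.2]
lever_handle 0.34 [265.4, 300.0, 352.7, 334.2] 1784 [317.2 317.6]
catch_rod 0.49 [268.0, 182.3, 288.4, 195.6] 96 [282.1 189. ]
timer 0.6 [356.6, 248.4, 386.2, 273.4] 481 [370.  259.5]
petri_dish 0.59 [399.2, 343.3, 425.7, 361.6] 469 [409.9 353.5]
small_bottle 0.93 [384.8, 290.7, 401.5, 321.0] 358 [393.6 303.2]
small_bottle 0.53 [265.0, 303.4, 347.4, 336.2] 1558 [318.9 317.5]
top {'K': [[610.9865, 0.0, 321.0679], [0.0, 610.9865, 234.3831], [0.0, 0.0, 1.0]], 'eye': [0.3696, -0.0928, 1.379], 'orientation': [[0.0169, 0.9856, -0.1683], [-0.9998, 0.019, 0.0108], [0.0138, 0.1681, 0.9857]]}
splitter 0.56 [130.5, 199.5, 261.7, 314.0] 9707 [190.  250.9]
scoop_handle 0.88 [361.0, 241.3, 409.3, 330.6] 1554 [381.3 273.4]
scoop_handle 0.47 [131.3, 196.8, 260.8, 312.6] 9694 [190.1 250.9]
lever_handle 0.71 [151.5, 210.7, 258.6, 255.4] 1305 [194.7 237.4]
lever_handle 0.16 [390.6, 181.3, 408.9, 205.1] 336 [399.7 192.6]
catch_rod 0.66 [218.6, 233.1, 247.2, 263.7] 293 [236.1 243.6]
timer 0.88 [310.9, 165.3, 341.8, 199.4] 824 [325.6 181.4]
petri_dish 0.89 [440.3, 196.7, 463.5, 221.7] 510 [450.6 208.1]
small_bottle 0.82 [387.8, 181.3, 412.2, 205.2] 358 [398.8 192.7]
0.9
```

```bash
python3 - <<'E'
import cv2
a=cv2.imread("pics/scene0.png")[130:380,200:440]; cv2.imwrite("pics/s0c.png",cv2.resize(a,None,fx=2.4,fy=2.4,interpolation=cv2.INTER_CUBIC)[:600])
a=cv2.imread("pics/top0.png")[150:350,110:480]; cv2.imwrite("pics/t0c.png",cv2.resize(a,None,fx=2.16,fy=2.16,interpolation=cv2.INTER_CUBIC))
E
```

```text
(no output)
```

View pics/s0c.png

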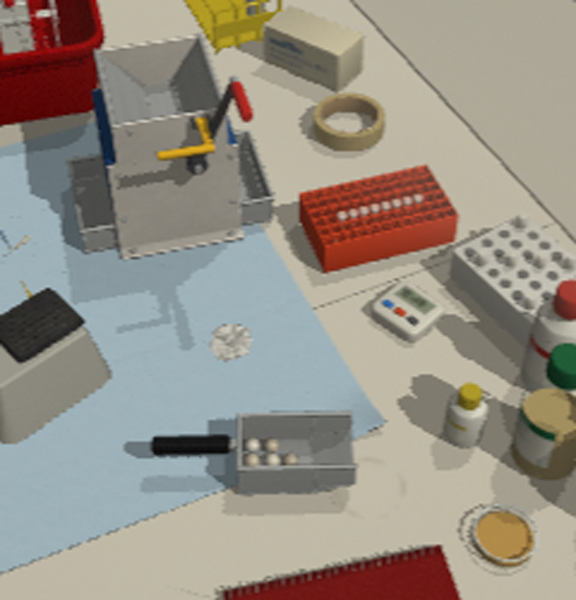

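View pics/t0c.png

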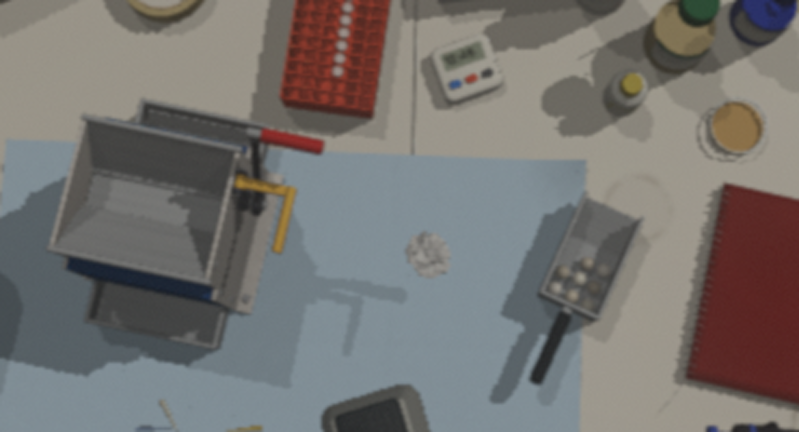

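The scene view shows the splitter at back left: red lever handle near px (302,172), yellow rod near (278,194). The scoop is in front at (320,318), with its lip toward +x and the beads at the back. Next I take a finer crop for exact points.

```bash
python3 - <<'E'
import cv2, numpy as np
s=cv2.imread("pics/scene0.png"); t=cv2.imread("pics/top0.png")
A=cv2.resize(t[195:320,130:265],None,fx=3,fy=3,interpolation=cv2.INTER_CUBIC)
B=cv2.resize(s[140:240,225:323],None,fx=4,fy=4,interpolation=cv2.INTER_CUBIC)
C=cv2.resize(t[235:335,355:415],None,fx=2,fy=2,interpolation=cv2.INTER_CUBIC)
D=cv2.resize(s[295:342,260:355],None,fx=4,fy=4,interpolation=cv2.INTER_CUBIC)
o=np.zeros((600,800,3),np.uint8)
o[:375,:405]=A; o[:400,408:800]=B; o[400:600,:120]=C; o[405:593,408:788]=D
cv2.imwrite("pics/zoom.png",o)
for n,im in(("scene",s),("top",t)):
    h=cv2.cvtColor(im,cv2.COLOR_BGR2HSV)
    x0,y0,x1,y1=(255,155,315,205) if n=="scene" else (205,200,265,275)
    roi=np.zeros(im.shape[:2],bool); roi[y0:y1,x0:x1]=1
    red=((h[...,0]<6)|(h[...,0]>172))&(h[...,1]>150)&(h[...,2]>70)&roi
    yel=(abs(h[...,0].astype(int)-22)<8)&(h[...,1]>120)&(h[...,2]>80)&roi
    x0,y0,x1,y1=(260,295,300,340) if n=="scene" else (350,285,385,335)
    roi[:]=0; roi[y0:y1,x0:x1]=1
    blk=(h[...,2]<45)&roi
    for nm,m in(("red",red),("yel",yel),("blk",blk)):
        p=np.argwhere(m)[:,::-1].astype(np.float32); print(n,nm,len(p),p.mean(0),np.round(cv2.boxPoints(cv2.minAreaRect(p)),1).tolist())
E
```

```text
scene red 71 [300.      171.42253] [[295.0, 164.6999969482422], [299.20001220703125, 163.1999969482422], [304.8999938964844, 178.3000030517578], [300.70001220703125, 179.89999389648438]]
scene yel 145 [279.69656 189.44827] [[262.8999938964844, 182.3000030517578], [286.6000061035156, 178.0], [289.29998779296875, 192.60000610351562], [265.5, 196.89999389648438]]
scene blk 221 [278.89594 315.06335] [[264.0, 319.0], [264.0, 312.0], [295.0, 312.0], [295.0, 319.0]]
top red 131 [244.50381 214.64885] [[230.6999969482422, 214.3000030517578], [231.6999969482422, 209.5], [258.3999938964844, 215.1999969482422], [257.3999938964844, 220.0]]
top yel 215 [234.93024 243.11163] [[212.39999389648438, 259.6000061035156], [219.60000610351562, 230.39999389648438], [246.5, 237.10000610351562], [239.1999969482422, 266.29998779296875]]
top blk 116 [364.4569  309.90518] [[355.70001220703125, 325.0], [369.0, 295.0], [372.6000061035156, 296.6000061035156], [359.29998779296875, 326.6000061035156]]
```

View pics/zoom.png

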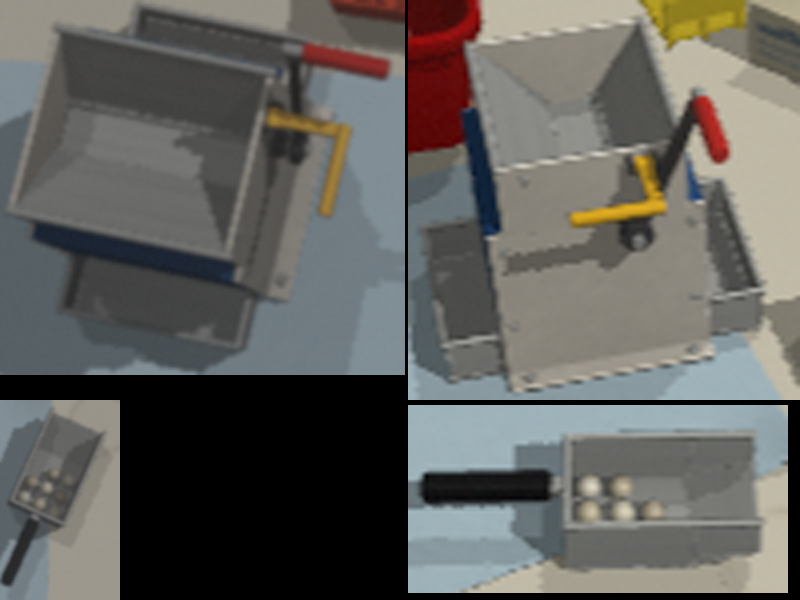

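The zoom shows the rim corners, both ends of the red handle, the yellow rod, the scoop handle and the scoop rim clearly in both views. I triangulate these.

```bash
cat > geo.py <<'E'
import numpy as np, cv2
from bench import ctrl
def P(n):
    m=ctrl.camera_model(n); R=np.array(m["orientation"])@np.diag([1,-1,-1]); e=np.array(m["eye"])
    return np.array(m["K"])@np.c_[R.T,-R.T@e]
PS,PT=P("scene"),P("top")
def tri(s,t):
    X=cv2.triangulatePoints(PS,PT,np.array(s,float).reshape(2,1),np.array(t,float).reshape(2,1))[:,0]; return X[:3]/X[3]
def proj(Pm,X):
    u=Pm@np.append(X,1); return u[:2]/u[2]
def onz(Pm,uv,z):
    A=np.c_[Pm[:,0],Pm[:,1],-np.array([*uv,1.])]; return np.linalg.solve(A,-(Pm[:,2]*z+Pm[:,3]))[:2]
E
python3 - <<'E'
from geo import *
np.set_printoptions(precision=4,suppress=True)
pts=dict(rimFL=((240,151.5),(133.3,264.3)),rimRL=((283.5,144.5),(149,204)),rimFR=((246,183),(209,282.3)),rimRR=((294,176),(223.3,220)),
hL=((297,164),(231.2,212)),hR=((303,179.3),(258,217.6)),rodB=((288,191.8),(245.7,237.7)),rodF=((266,194.8),(238.3,266)),
shB=((264,315.6),(357.5,325.8)),shF=((295.5,315.2),(370.8,295.8)),
sBL=((299.75,302.75),(360,285)),sBR=((299.25,324.5),(386.5,296.5)),sFL=((346.5,302.3),(381,241)),sFR=((348,324.5),(406.5,251.5)))
for k,(s,t) in pts.items():
    X=tri(s,t); print(k,X,"err",proj(PS,X)-s,proj(PT,X)-t)
for n,uv in dict(timer=(325.6,181.4),dish=(450.6,208.1),bottle=(399,192.7),device=(282,345)).items(): print(n,onz(PT,uv,0.03))
E
```

```text
rimFL [0.506  0.2602 0.1869] err [ 0.4774 -0.1065] [-0.0835  0.3905]
rimRL [0.6276 0.2368 0.1887] err [-0.0502  0.0122] [ 0.0109 -0.0406]
rimFR [0.4732 0.1097 0.1942] err [ 0.2961 -0.0655] [-0.0476  0.2237]
rimRR [0.5977 0.0879 0.1903] err [ 0.0002 -0.0001] [-0.      0.0002]
hL [0.6018 0.0659 0.2434] err [ 0.9731 -0.2462] [-0.2009  0.7283]
hR [0.5948 0.0158 0.2324] err [ 0.535  -0.1345] [-0.1085  0.3877]
rodB [0.5635 0.0434 0.1826] err [ 0.5826 -0.1415] [-0.1096  0.4243]
rodF [0.5072 0.0556 0.1835] err [ 0.3096 -0.0712] [-0.0528  0.2266]
shB [ 0.3979 -0.1899  0.0384] err [ 0.5638 -0.1224] [-0.0695  0.3482]
shF [ 0.4645 -0.219   0.0366] err [-0.1854  0.0423] [ 0.0268 -0.1129]
sBL [ 0.4869 -0.1946  0.0431] err [ 0.0507 -0.0118] [-0.0077  0.0314]
sBR [ 0.462  -0.2523  0.045 ] err [ 0.5488 -0.1275] [-0.0772  0.3278]
sFL [ 0.5867 -0.2409  0.0434] err [-0.979   0.2449] [ 0.178  -0.5933]
sFR [ 0.5635 -0.2974  0.0412] err [-0.2031  0.0511] [ 0.0347 -0.1188]
timer [ 0.7223 -0.1158]
dish [ 0.6659 -0.3997]
bottle [ 0.6994 -0.2829]
device [ 0.3547 -0.0269]
```

Heights agree with the text. The splitter's yaw is about -11.5° and the scoop's about -24°. Next I check that the grasp and pour are reachable.

```bash
cat >> geo.py <<'E'
# measured frames
ang=lambda a:np.array([np.cos(a),np.sin(a),0])
SY=np.radians(-11.5); SXv,SYv=ang(SY),ang(SY+np.pi/2); ZV=np.array([0,0,1.])
C=np.array([.5511,.1737,0])             # splitter origin
CY=np.radians(-24.); HAND=np.array([.4312,-.2045,.040])   # scoop yaw, handle middle
def scoopR(yaw,th):                      # scoop axes, lip tilted down by th
    x=np.cos(th)*ang(yaw)-np.sin(th)*ZV; y=ang(yaw+np.pi/2); return np.c_[x,y,np.cross(x,y)]
def toolR(Rs,al,flip=1):                 # tool in scoop frame: fingers lean al toward the lip
    z=Rs@np.array([np.sin(al),0,-np.cos(al)]); y=flip*Rs[:,1]; return np.c_[np.cross(y,z),y,z]
def tcp_for_lip(lip,Rs,Rt):              # lip point wanted -> TCP (grasp point on handle middle)
    g=np.array(lip)+Rs@np.array([-.161,0,.020]); return g+Rt[:,2]*.019
E
python3 - <<'E'
from geo import *
lipf=lambda dx,dy,z: C+dx*SXv+dy*SYv+z*ZV
for al in np.radians([0,15,30]):
  for fl in (1,-1):
    R0=scoopR(CY,0);T0=toolR(R0,al,fl); q=ctrl.ik(HAND+T0[:,2]*.019,T0)
    ql=ctrl.ik(HAND+T0[:,2]*.019+[0,0,.26],T0)
    print("grasp",np.degrees(al),fl,None if q is None else np.round(q,2), ql is not None)
    if q is None: continue
    for yaw in range(-120,181,20):
      out=[]
      for th in (0,25,45,60,70):
        Rs=scoopR(np.radians(yaw),np.radians(th)); T=toolR(Rs,al,fl)
        lip=C+[0,0,.23 if th else .28]-.02*ang(np.radians(yaw)); qq=ctrl.ik(tcp_for_lip(lip,Rs,T),T)
        out.append(qq is not None)
      if sum(out)>=4: print("  yaw",yaw,out,np.round(qq,2) if qq is not None else "")
E
```

```text
grasp 0.0 1 [ 0.83  0.52 -0.59  2.14  0.5   0.62  1.04] True
  yaw -120 [True, True, True, True, False] 
  yaw -100 [True, True, True, True, True] [ 0.9   0.52 -1.18  1.92 -0.99  0.81  0.36]
  yaw -80 [True, True, True, True, True] [ 0.8   0.67 -1.17  1.75 -0.7   1.09  0.26]
  yaw -60 [True, True, True, True, True] [ 0.6   0.7  -1.01  1.58 -0.62  1.45  0.34]
  yaw -40 [True, True, True, True, True] [ 0.47  0.8  -1.01  1.42 -0.47  1.74  0.36]
  yaw -20 [True, True, True, True, True] [ 0.41  0.98 -1.24  1.29 -0.23  1.98  0.28]
  yaw 60 [True, True, True, True, False] 
  yaw 80 [True, True, True, True, True] [-0.86  0.57  0.33  1.51  0.71  1.93  2.41]
  yaw 100 [True, True, True, True, True] [-0.41  0.5  -0.43  1.64  1.08  1.96  2.34]
  yaw 120 [True, True, True, True, True] [-0.04  0.54 -0.99  1.8   1.4   1.95  2.39]
  yaw 140 [True, True, False, True, True] [ 0.03  0.39 -0.99  1.97  1.52  1.6   2.5 ]
  yaw 160 [True, True, True, False, True] [-1.21  0.11  0.52  2.18  1.59  0.91  2.52]
  yaw 180 [True, True, True, False, True] [-1.1   0.    0.52  2.27  2.01  0.61  2.39]
grasp 0.0 -1 [ 
[... 2341 characters left out ...]
[True, True, True, True, False] 
  yaw 60 [True, True, True, True, True] [-0.86  0.58  0.52  1.4   0.35  1.98 -0.81]
  yaw 80 [True, True, True, True, True] [-0.45  0.48 -0.24  1.48  0.72  1.96 -0.87]
  yaw 100 [True, True, True, True, True] [-0.04  0.53 -0.91  1.59  1.06  1.98 -0.83]
  yaw 120 [True, True, True, True, True] [ 0.01  0.43 -0.95  1.73  1.18  1.73 -0.62]
  yaw 140 [True, True, True, True, True] [ 0.12  0.31 -0.99  1.87  1.26  1.4  -0.43]
  yaw 160 [True, True, True, True, True] [ 0.52  0.33 -1.38  1.98  1.42  1.16 -0.27]
  yaw 180 [True, True, True, True, True] [ 0.08  0.03 -0.63  2.07  1.26  0.48  0.02]
grasp 29.999999999999996 1 None True
grasp 29.999999999999996 -1 None True
```

```bash
sed -i 's/HAND=np.array(\[.4312,-.2045,.040\])/HAND=np.array([.4403,-.2086,.040])/; s/-.161,0,.020/-.151,0,.020/' geo.py
python3 - <<'E'
from geo import *
T=toolR(scoopR(CY,0),0,-1); p=HAND+T[:,2]*.019
o=lambda s:(lambda b:print(s,round(b["clock"],2),np.round(b["eef_pos"],4),np.round(b["gripper_width"],4),np.round(b["wrist_force"],1),np.round(b["q"],2)))(ctrl.get_obs())
ctrl.movep(p+[0,0,.1],T); o("above")
ctrl.move_straight(p,vel=.12); o("at")
ctrl.move_gripper(.0,force=50); o("grip")
ctrl.move_straight(p+[0,0,.02],vel=.06); o("lift2")
im=ctrl.read_camera("scene"); cv2.imwrite("pics/l2.png",im[:,:,::-1])
ctrl.move_straight(p+[0,0,.28],vel=.15); o("up")
im=ctrl.read_camera("scene"); a=im[60:400,180:480,::-1]; cv2.imwrite("pics/lift.png",cv2.resize(a,None,fx=1.7,fy=1.7))
E
```

```text
above 2.87 [ 0.4404 -0.2095  0.1212] 0.0871 [-0.3  0.4 -0.2] [ 0.54  0.3  -0.22  2.06  0.09  0.78 -1.72]
at 3.85 [ 0.4408 -0.2089  0.0215] 0.087 [ 1.1  0.6 -0. ] [ 0.51  0.46 -0.19  2.13  0.16  0.56 -1.78]
grip 5.03 [ 0.4403 -0.2086  0.021 ] 0.0133 [ 0.3 -0.2 -0.5] [ 0.51  0.46 -0.19  2.13  0.16  0.56 -1.78]
lift2 5.51 [ 0.4403 -0.2087  0.0414] 0.0134 [-0.4  0.4 -3.8] [ 0.52  0.43 -0.2   2.12  0.14  0.6  -1.77]
up 7.44 [ 0.4399 -0.2084  0.3001] 0.0132 [ 0.8  0.7 -3.2] [ 0.57  0.11 -0.23  1.85  0.03  1.19 -1.66]
```

View pics/lift.png

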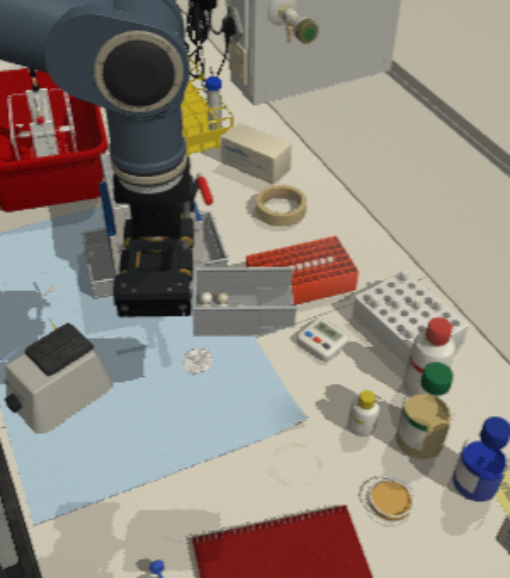

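The scoop is held level with the beads still inside. Next I carry it to the hopper and pour.

```bash
python3 - <<'E'
from geo import *
o=lambda s:(lambda b:print(s,round(b["clock"],2),np.round(b["eef_pos"],4),np.round(b["wrist_force"],1),np.round(b["q"],2)))(ctrl.get_obs())
YW=np.radians(95)
def go(th,z,vel,yaw=YW):
    Rs=scoopR(yaw,np.radians(th)); T=toolR(Rs,0,-1); lip=C-.008*SXv-.03*SYv+z*ZV
    ctrl.move_straight(tcp_for_lip(lip,Rs,T),rot=T,vel=vel)
go(0,.30,.09); o("pre")
for th,z,v in((15,.26,.08),(25,.235,.06),(33,.23,.04),(41,.225,.04),(50,.22,.05),(60,.215,.06),(68,.215,.06)):
    go(th,z,v); o(th)
ctrl.pause(.5); o("poured")
for n in("scene","top"):
    im=ctrl.read_camera(n); cv2.imwrite(f"pics/pour_{n}.png",im[:,:,::-1])
s=cv2.imread("pics/pour_scene.png")[60:300,180:400]; t=cv2.imread("pics/pour_top.png")[150:350,110:310]
cv2.imwrite("pics/pour.png",np.hstack([cv2.resize(s,(400,436)),cv2.resize(t,(400,436))]))
E
```

```text
pre 10.22 [ 0.5504 -0.0048  0.301 ] [-0.5 -0.3 -2.2] [ 0.42  0.26 -0.59  1.7   0.15  1.23 -0.12]
15 10.62 [0.5498 0.0023 0.2999] [ 0.2 -0.3 -2.6] [ 0.25  0.26 -0.58  1.72  0.41  1.29 -0.37]
25 10.95 [0.5491 0.0104 0.2992] [ 0.4  0.2 -1.9] [ 0.13  0.29 -0.57  1.73  0.57  1.37 -0.53]
33 11.53 [0.5485 0.0192 0.3133] [ 0.3 -0.1 -1.3] [ 0.03  0.31 -0.56  1.72  0.68  1.47 -0.63]
41 12.11 [0.5473 0.0325 0.3248] [-0.8 -0.1 -1.1] [-0.06  0.35 -0.56  1.71  0.78  1.59 -0.71]
50 12.67 [0.5458 0.0494 0.3364] [-0.1  0.5 -1. ] [-0.16  0.4  -0.54  1.7   0.87  1.72 -0.79]
60 13.22 [0.544  0.0708 0.3465] [ 0.9  0.1 -2.3] [-0.27  0.47 -0.52  1.68  0.95  1.87 -0.87]
68 13.72 [0.5423 0.09   0.3558] [-0.4 -0.2 -1.5] [-0.39  0.51 -0.43  1.67  1.    1.96 -0.89]
poured 14.22 [0.5422 0.0903 0.3555] [ 0.2 -0.1 -1.4] [-0.39  0.51 -0.43  1.67  1.    1.96 -0.89]
```

View pics/pour.png

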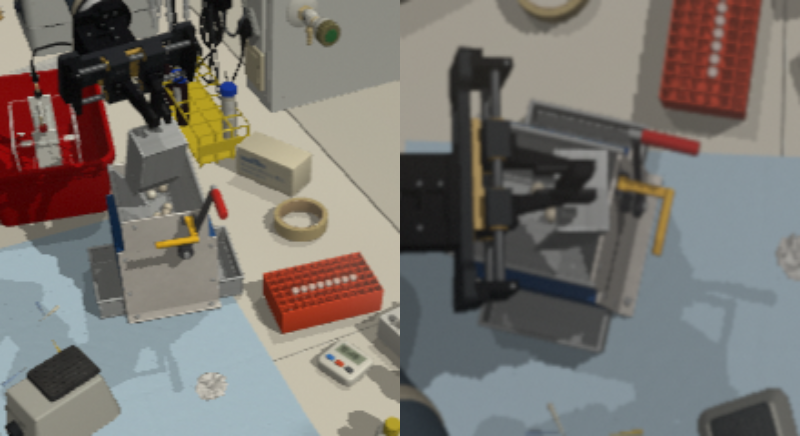

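Beads are visible in the hopper and the tilted scoop looks empty. Next I return the scoop to its place.

```bash
python3 - <<'E'
from geo import *
o=lambda s:(lambda b:print(s,round(b["clock"],2),np.round(b["eef_pos"],4),np.round(b["wrist_force"],1)))(ctrl.get_obs())
YW=np.radians(95)
def go(th,z,vel):
    Rs=scoopR(YW,np.radians(th)); T=toolR(Rs,0,-1); lip=C-.008*SXv-.03*SYv+z*ZV
    ctrl.move_straight(tcp_for_lip(lip,Rs,T),rot=T,vel=vel)
go(35,.25,.1); go(0,.31,.1); o("level")
T=toolR(scoopR(CY,0),0,-1); p=HAND+T[:,2]*.019
ctrl.move_straight(p+[0,0,.2],rot=T,vel=.11); o("over")
ctrl.move_straight(p+[0,0,.006],vel=.15)
print(ctrl.move_straight(p-[0,0,.003],vel=.02,threshold=3)); o("down")
ctrl.move_gripper(.06); o("open")
ctrl.move_straight(p+[0,0,.15],vel=.18); o("up")
# clear the view on the way to the catch
Tc=np.c_[np.cross(SYv,-ZV),SYv,-ZV]
for s in(1,-1):
    T2=Tc*[s,s,1]; q=ctrl.ik([.5258,.0518,.30],T2); print(s,np.round(q,2) if q is not None else None)
for n in("scene","top"):
    im=ctrl.read_camera(n); cv2.imwrite(f"pics/back_{n}.png",im[:,:,::-1])
    print(n,[(round(d["score"],2),np.round(d["box"])) for k in range(1) for d in ctrl.cut_out(n,"bead_0")])
s=cv2.imread("pics/back_scene.png")[130:350,210:370]; t=cv2.imread("pics/back_top.png")[180:350,120:430]
cv2.imwrite("pics/back.png",np.hstack([cv2.resize(s,(0,0),fx=2.3,fy=2.3)[:442],cv2.copyMakeBorder(cv2.resize(t[:,:155],(0,0),fx=2.6,fy=2.6),0,64,0,0,cv2.BORDER_CONSTANT)[:442]])[:, :800])
E
```

```text
level 15.93 [ 0.5501 -0.0025  0.3104] [ 0.1  1.7 -1.4]
over 18.33 [ 0.4405 -0.2082  0.2211] [-0.   0.1 -1.6]
True
down 20.16 [ 0.4404 -0.2087  0.0207] [-0.8 -0.6  5.9]
open 21.18 [ 0.4394 -0.2083  0.0201] [ 0.3  0.6 -0.1]
up 22.17 [ 0.4395 -0.2083  0.1701] [-0.6  0.5  0.2]
1 [ 0.74  0.37 -1.17  1.73  0.35  1.28  0.86]
-1 [ 0.08  0.18 -0.3   1.76  0.06  1.2  -2.01]
scene []
top [(0.62, array([196., 242., 199., 248.])), (0.58, array([192., 236., 193., 240.])), (0.45, array([181., 248., 187., 249.])), (0.45, array([209., 242., 213., 246.])), (0.42, array([177., 234., 182., 240.]))]
```

View pics/back.png

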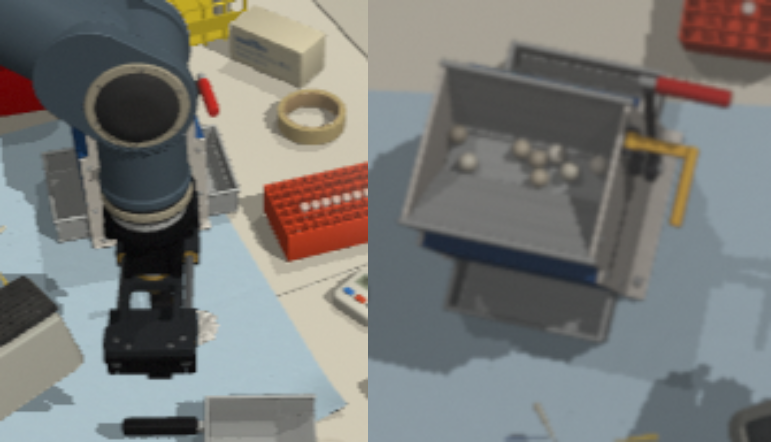

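All eight beads lie on the hopper floor, and the scoop stands empty and upright. Next I flip the catch.

```bash
python3 - <<'E'
from geo import *
o=lambda s:(lambda b:print(s,round(b["clock"],2),np.round(b["eef_pos"],4),np.round(b["gripper_width"],4),np.round(b["wrist_force"],1)))(ctrl.get_obs())
T=np.c_[np.cross(SYv,-ZV),SYv,-ZV]*[-1,-1,1]
rod=np.array([.5258,.0518,.183]); hinge=rod+.047*SYv
t=lambda g:g-[0,0,.019]
ctrl.move_gripper(.042); 
ctrl.movep(t(rod)+[0,0,.10],T); o("above")
print(ctrl.move_straight(t(rod),vel=.12,threshold=8)); o("at")
ctrl.move_gripper(0,force=12); o("grip")
for a in np.arange(.22,1.77,.22).tolist()[:7]+[1.72]:
    ctrl.move_straight(t(hinge-.047*np.cos(a)*SYv+.047*np.sin(a)*ZV),vel=.05); o(round(a,2))
ctrl.move_gripper(.03)
ctrl.move_straight(ctrl.get_obs()["eef_pos"]+np.array([0,0,.08]),vel=.15); o("up")
# swing aside toward the lever for a look
h=np.array([.5984,.041,.238])
ctrl.move_gripper(.045)
for s in(1,-1):
    T2=np.c_[np.cross(SXv,-ZV),SXv,-ZV]*[s,s,1]
    for nm,p in(("start",h),("end",h-.119*SXv-[0,0,.016])):
        q=ctrl.ik(p-[0,0,.019],T2); print(s,nm,np.round(q,2) if q is not None else None)
for n in("scene","top"):
    im=ctrl.read_camera(n); cv2.imwrite(f"pics/cat_{n}.png",im[:,:,::-1])
s=cv2.imread("pics/cat_scene.png")[100:260,200:350]; u=cv2.imread("pics/cat_top.png")[180:340,120:270]
cv2.imwrite("pics/cat.png",np.hstack([cv2.resize(s,(400,427),interpolation=2),cv2.resize(u,(400,427),interpolation=2)]))
E
```

```text
above 24.13 [0.5254 0.0496 0.2632] 0.042 [-0.2 -0.7  0.1]
False
at 25.12 [0.5264 0.0518 0.1647] 0.0423 [-0.3 -0.5 -0.4]
grip 25.77 [0.5261 0.0529 0.1642] 0.0097 [ 0.5  3.7 -0.1]
0.22 26.13 [0.5265 0.0546 0.1746] 0.0096 [ 1.8  5.5 -1.7]
0.44 26.49 [0.5273 0.0589 0.1841] 0.0092 [ 2.8  6.8 -5. ]
0.66 26.85 [0.5283 0.0651 0.1923] 0.0091 [ 4.8  7.9 -7.5]
0.88 27.21 [0.5294 0.0714 0.1989] 0.0095 [  6.2   7.1 -11.3]
1.1 27.57 [0.5308 0.0785 0.2042] 0.0091 [  5.3   5.8 -11.2]
1.32 27.93 [0.5325 0.0869 0.2085] 0.0097 [  4.3   3.8 -13.7]
1.54 28.28 [0.5344 0.0966 0.2109] 0.0091 [ 0.2  0.8 -8.9]
1.72 28.6 [0.5362 0.1056 0.2111] 0.0095 [-3.7  0.  -1.5]
up 29.97 [0.5361 0.1045 0.2896] 0.0297 [-0.7  0.  -0. ]
1 start [ 0.24  0.4  -0.5   1.7   0.21  1.1  -0.53]
1 end [ 0.23  0.22 -0.52  1.97  0.13  0.98 -0.55]
-1 start [ 0.65  0.62 -1.18  1.68  0.6   1.25  2.29]
-1 end [ 0.72  0.4  -1.16  1.95  0.42  1.07  2.31]
```

View pics/cat.png

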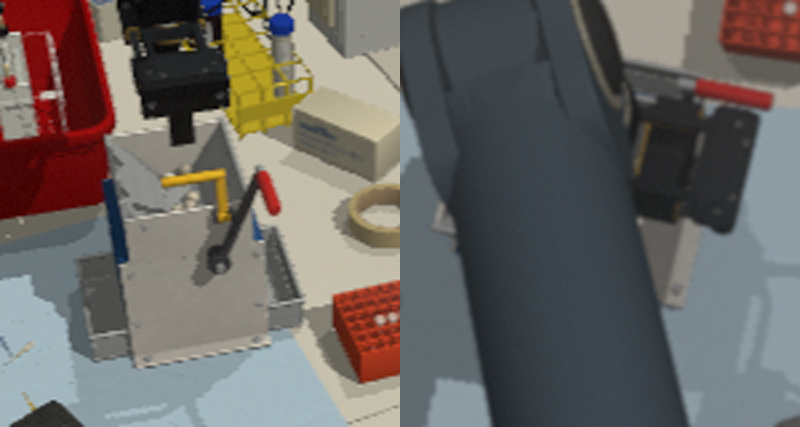

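The catch now stands past upright, with its rod over the hopper rim and the lever free. Next I pull the lever.

```bash
python3 - <<'E'
from geo import *
h=np.array([.5983,.041,.238]); ax=h-.047*SXv; ax[2]=.133
def o(s):
    b=ctrl.get_obs(); d=b["eef_pos"]+[0,0,.019]-ax
    print(s,round(b["clock"],2),"joint",round(.42-np.arctan2(d@SXv,d[2]),3),np.round(b["gripper_width"],4),"F xs,ys,z",np.round([b["wrist_force"]@SXv,b["wrist_force"]@SYv,b["wrist_force"][2]],1))
T=np.c_[np.cross(SXv,-ZV),SXv,-ZV]
t=lambda g:g-[0,0,.019]
b=ctrl.get_obs()["eef_pos"]
ctrl.movep(np.array([*h[:2],.31]),T); o("above")
print(ctrl.move_straight(t(h),vel=.1,threshold=8)); o("at")
ctrl.move_gripper(0,force=25); o("grip")
pos=lambda a:t(ax+.115*(np.sin(.42-a)*SXv+np.cos(.42-a)*ZV))
for a in(.1,.25,.4,.55,.7,.85,1.0,1.1):
    ctrl.move_straight(pos(a),vel=.07); o(a)
print(ctrl.move_straight(pos(1.16),vel=.02,threshold=10)); o("stop")
ctrl.pause(1.); o("held")
for n in("scene","top"):
    im=ctrl.read_camera(n); cv2.imwrite(f"pics/lev_{n}.png",im[:,:,::-1])
s=cv2.imread("pics/lev_scene.png")[100:260,200:350]; u=cv2.imread("pics/lev_top.png")[180:340,120:270]
cv2.imwrite("pics/lev.png",np.hstack([cv2.resize(s,(400,427),interpolation=2),cv2.resize(u,(400,427),interpolation=2)]))
E
```

```text
above 32.12 joint 0.185 0.0447 F xs,ys,z [-0.5  0.8  0.2]
False
at 33.18 joint -0.002 0.0452 F xs,ys,z [1.  0.9 0.5]
grip 33.84 joint 0.001 0.013 F xs,ys,z [-1.2 -0.3  1. ]
0.1 34.16 joint 0.096 0.0134 F xs,ys,z [ 3.7  0.  -2.4]
0.25 34.56 joint 0.241 0.0131 F xs,ys,z [ 4.1 -0.7  4.9]
0.4 34.96 joint 0.388 0.0129 F xs,ys,z [ 5.6 -1.6  5.7]
0.55 35.36 joint 0.541 0.013 F xs,ys,z [ 4.4 -2.   6.8]
0.7 35.76 joint 0.696 0.0134 F xs,ys,z [ 3.3 -3.4  5.1]
0.85 36.16 joint 0.846 0.0129 F xs,ys,z [ 3.8 -2.3  4.2]
1.0 36.56 joint 0.995 0.0132 F xs,ys,z [ 4.5 -2.3  4. ]
1.1 36.88 joint 1.095 0.0129 F xs,ys,z [ 5.  -3.8  3.5]
True
stop 37.18 joint 1.102 0.013 F xs,ys,z [ 1.6 -1.1  7.9]
held 38.18 joint 1.101 0.0128 F xs,ys,z [ 0.6 -1.4  7.6]
```

View pics/lev.png

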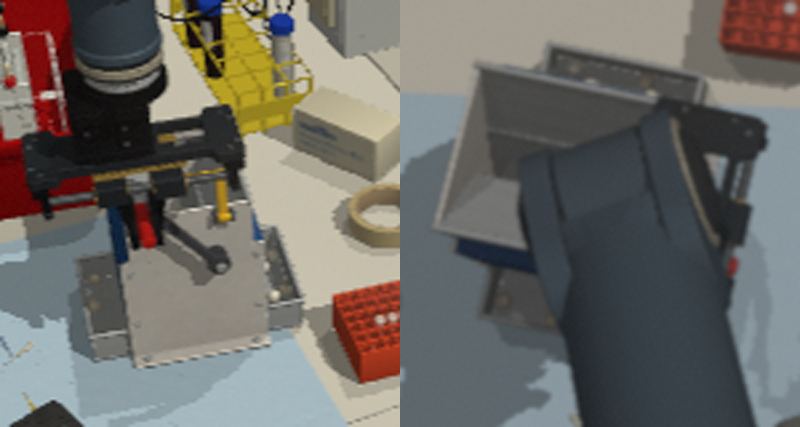

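The beads have run into both pans. The force hasn't clearly risen above the spring's, so I press on to be sure the lever is at its stop.

```bash
python3 - <<'E'
from geo import *
h=np.array([.5983,.041,.238]); ax=h-.047*SXv; ax[2]=.133
def o(s):
    F=[]
    for _ in range(8): b=ctrl.get_obs(); F.append(b["wrist_force"]); ctrl.pause(.03)
    F=np.mean(F,0); d=b["eef_pos"]+[0,0,.019]-ax; a=.42-np.arctan2(d@SXv,d[2]); tg=-np.cos(.42-a)*SXv+np.sin(.42-a)*ZV
    f=-F@tg; print(s,round(b["clock"],2),"joint",round(a,3),"resist",round(f,1),np.round(F,1)); return f
pos=lambda a:ax+.115*(np.sin(.42-a)*SXv+np.cos(.42-a)*ZV)-[0,0,.019]
for a in(1.11,1.12,1.13,1.14,1.15,1.16,1.17,1.18):
    ctrl.move_straight(pos(a),vel=.02)
    if o(a)>13: break
for n in("scene","top"):
    im=ctrl.read_camera(n); cv2.imwrite(f"pics/end_{n}.png",im[:,:,::-1])
    print(n,[(round(d["score"],2),np.round(d["box"]).tolist()) for d in ctrl.cut_out(n,"bead_0")])
s=cv2.imread("pics/end_scene.png")[130:340,200:420]; u=cv2.imread("pics/end_top.png")[180:340,120:270]
cv2.imwrite("pics/end.png",np.hstack([cv2.resize(s,(440,420),interpolation=2),cv2.resize(u,(360,420),interpolation=2)]))
E
```

```text
1.11 38.78 joint 1.106 resist 5.3 [ 5.  -3.3  1.6]
1.12 39.3 joint 1.108 resist 7.1 [ 5.4 -4.   3.7]
1.13 39.82 joint 1.109 resist 9.1 [ 6.1 -4.7  5.9]
1.14 40.33 joint 1.11 resist 10.9 [ 6.4 -5.2  8.3]
1.15 40.85 joint 1.112 resist 12.7 [ 6.4 -6.3 10.9]
1.16 41.37 joint 1.113 resist 15.0 [ 7.1 -7.  13.4]
scene [(0.22, [228.0, 148.0, 314.0, 239.0])]
top []
```

View pics/end.png

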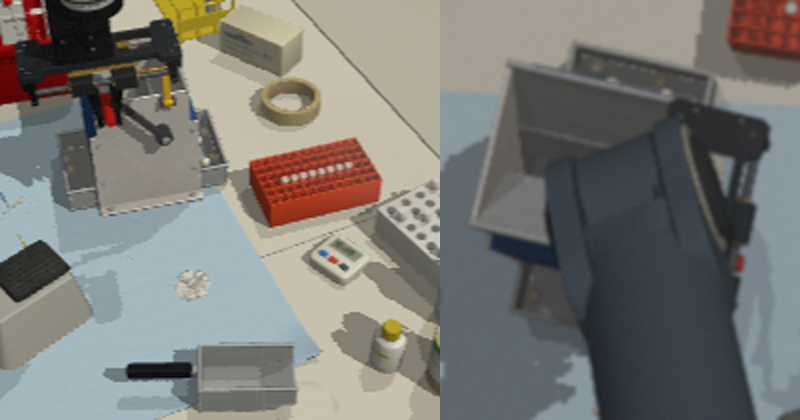

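The resisting force rises steadily while the joint hardly moves, so the lever is firmly at its stop. The pans hold the beads, the scoop is upright and the bystanders haven't moved, so I hand in.

```bash
python3 -c "
from bench import ctrl
print(ctrl.hand_in())"
```

```text
the job is handed in; nothing more can be done
None
```

I handed the job in at about 41 s: all eight beads were poured into the locked hopper, the empty scoop is upright in its old place, the catch is flipped and the lever is held at its stop; I saw beads in both pans and none on the bench, though the arm hid part of the pans, so I did not count all eight there.

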